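# Pop the battery hatch of the wide case

## Task

The battery hatch of the wide case is shut and a small rubber block lies on it. With the fingertips push the block sideways off the hatch onto the fixed top of the same case, left or right, without lifting it; then press the hatch down once at its ribbed edge and let go, so that it pops up and stays open, and do not push it down again. Leave the hatch of the narrow case shut, and do not disturb the tools lying about.

Things in the scene. Friction and masses are not known exactly. Their poses are not given: they have to be found in the camera images.
- battery_case: wide grey steel case, fixed, 120 deep (x) x 220 wide (y) x 70 mm high. Origin: centre of underside; x points to the hinge, away from the robot (within 0.4 rad). Mid-top lies the aluminium hatch: x -60 to +30, y -44 to +44 mm, its top at z 71.5 mm. Left and right of it (|y| 46 to 110 mm) fixed flat top at z 70 mm. Front wall ends 15 mm below the top: the free edge at x -60 mm can be pressed in
- battery_hatch (a joint): angle of the wide hatch, rad: 0 to 0.01 shut; -0.1 pressed in to its stop; 0.6 open stop. Push-push latch: press the free end down 5 mm or more (stop at 7 mm; 3 to 5 N, then hard) and let go: a spring lifts it to 0.6 in about 1 s (free edge 50 mm up) and keeps it there; it follows the finger up with under 3 N. A shorter press leaves it latched; pressing it fully down again latches it
- battery_press (a point): centre of the three thin ribs near the free edge of the wide hatch, on its top surface, 19 mm from the free edge, on the hatch's centre line (moves with the hatch); the place to press
- rubber_block: black rubber block 22 x 30 x 20 mm (x, y, z), about 30 g, loose, lying flat on the wide hatch at any yaw. Origin: centre of its underside
- fuse_case: the narrow grey steel case, fixed, 120 deep x 94 wide x 70 mm high, otherwise built like the wide one (origin: centre of its underside, axes likewise), with a hatch 40 mm wide; to be left alone
- fuse_hatch (a joint): angle of the narrow case's hatch, 0 shut and latched, negative pressed in, positive open; has the same latch and must stay shut
- spanner_10: steel spanner 31 x 190 x 6 mm, loose, lying between the robot and the cases; bystander. Origin: centre of its underside
- steel_offcut: plain steel bar offcut 20 x 85 x 12 mm, loose, lying between the cases; bystander. Origin: centre of its underside
- driver_yellow: screwdriver with yellow handle, 27 x 140 x 27 mm, loose, lying between the robot and the cases; bystander. Origin: centre of its underside
Mind the look-alikes: they are no part of the job. What is shaped like the rubber_block but green or yellow is not meant.

How it is judged:
By the outcome, as a careful person would: the job done as asked, in the order asked, and still so for the second after the job is handed in, with the robot touching nothing.
It also fails if it takes over 45 s, if anything falls off the work surface, if the arm or the gripper's body presses on something with over 40 N, if the wrist force passes 120 N, or if a joint passes its speed limit or range.

## Robot

A 6-joint arm with a two-finger parallel gripper is mounted at the origin on a cart in front of the work surface, level with it; the furniture and walls round the work are solid. World frame = base frame: x ahead of the robot, y to its left, z up, the work surface at z = 0. Lengths are in m, angles in degrees, forces in N, time in s.
With the tool pointing down it reaches from about 0.325 to 0.925 m from the base axis. Payload 3.1 kg.
Tool frame: the origin (TCP) lies midway between the tips of the shut fingers; the grasp point (between the pads) lies 19 mm behind it; z points along the fingers, x is the direction in which the jaws open and shut, and the axes are right-handed (so a half turn about z gives the same grasp; the last joint's range is limited). The gripper opens to 85 mm and grips with 20 to 120 N. Pads are 22 mm wide; open, the fingers measure 114 mm over their backs; the gripper's body (76 mm by 85 mm) begins 54 mm behind the grasp point. The pads swing forward as they close: fully open they stand 13 mm farther back than shut.
Start: joints at [61.582, 12.427, 92.441, -0, 75.132, -6.429], TCP at [0.234, 0.58, 0.231] pointing down, gripper open.
Joint ranges: [-157.48, 157.48], [-44.54, 120.13], [17.64, 146.25], [-64.5, 244.5], [7.68, 150.69], [-147.95, 147.95]. Speed limits (degrees/s): [159.86, 159.86, 180, 180, 180, 180].

## Interface

Orientations are given as [roll, pitch, yaw] about the fixed x, y, z axes, in that order (R = Rz(yaw) Ry(pitch) Rx(roll)).
In Python, from rig import read_state, read_camera, camera_info, hand_in, spot_in gives the robot as it stands.
- The arm moves only by the tool move_arm, never from a script. Its argument "steps" is one flat list of numbers, 6 for each row, row after row: the shift along the world's x, y, z in m, then the turn, a rotation vector about the world's x, y, z in rad. In form: [dx, dy, dz, wx, wy, wz, dx, dy, dz, wx, wy, wz, ...]. A call has 1 to 8 rows; each row is the pose to reach, as a shift and turn from the pose commanded when the call began; what a row does not reach only later rows make up. A row lasts 1/10 s, in which the tool goes at most 50 mm and 8.59 degrees, less where a joint would pass 70% of its speed; a pose out of reach is approached as far as the arm can. A call with a gripper value outside its range is refused whole. "hand" is the gripper's target within -1 to 1 (fully open at 1, half-way at 0, shut at -1), set as the call begins (left out, the last holds). The fingers move at their own pace and stop on an object; "grip_force" is the grip in N (left out, the last holds). Time passes only in rows, so rows that repeat a pose let the fingers close. It gives the time, the measured TCP pose, the force and the opening at its end, in the units of the state.
- read_state(): the state, without advancing time (a new reading comes with each control period).
- read_camera(name): name is "scene" or "side" or "wrist"; returns the picture (480x640x3 uint8, red, green, blue); there is no depth.
- camera_info(name): a dict with "fx", "fy", "cx", "cy" (pixels), "cam_to_world" (4x4, takes a point from camera to world coordinates); the wrist camera has in their place "T_tool_cam" (4x4, takes a point from camera to tool coordinates, whose origin is the TCP and whose axes are the tool frame's). Camera axes: x right, y up, looking along -z (the intrinsics and any distortion apply to the point x, -y, -z); pixel columns grow to the right and rows downward; lengths in m; the calibration is good to about 2 mm. A picture is of the moment at which its call begins: read the wrist's pose just before it. camera_info takes no time and is no camera call.
- hand_in(): hands the job in, once; it reports no verdict.
Trained networks look in the newest picture that a camera, given by its name, has taken for a name from the list of things; names that differ only in an ending like _2 or _b are one class to them, and where a whole thing is asked for, a point or a joint stands for the part that bears it (a point fixed in the world has none). Each returns a list of dicts, best first, with "confidence" (0 to 1); they miss things now and then, are a little off and sometimes report something else, mostly with a low value. They report only what shows in the picture. A call takes as long as a camera call. They do not tell look-alikes from the thing itself.
- spot_in(label, camera): "bbox" ([left, top, right, bottom] in pixels, round what is visible of it).
The state is a dict: "t": time; "qpos": joint angles; "joint_velocities": joint speeds; "effort": joint torques, N m; "position": TCP position; "eef_rot": TCP orientation; "contact_force": force on the tool from outside, world axes, zero at the start; "wrist_torque": the same for the moment, N m; "gripper_width": finger opening in m.
Only numpy, scipy, OpenCV 4.12 (cv2) and the standard library are available. Lean on these libraries where they do the work, as an engineer would, in place of code of your own. Each camera call takes 0.05 s, during which the arm holds its last target. There are 200 camera calls.

## Working session

There is one attempt and no reset: what is moved stays moved. The work goes in short steps, Python scripts to look and compute and a tool call to move; the robot and the scene stay as the last step left them, time stands still between calls to the robot, and variables do not carry over. Pictures are saved under pics/ and viewed, about 8 in all and at most 12, crops included, and the job is handed in when it is done.

Besides the shell and the picture viewer there is one more tool, called after "Emit:" in YAML: its name, and indented under it one key for each argument. move_arm: Moves the arm, as the interface text tells. Its arguments: {"type":"object","properties":{"steps":{"type":"array"},"hand":{"type":"number"},"grip_force":{"type":"number"}},"required":["steps"]}

```bash
mkdir -p pics; cat > h.py <<'E'
import numpy as np, cv2
from rig import *
def save(c,n,box=None,s=1):
    im=read_camera(c)[:,:,::-1]
    if box: l,t,r,b=box; im=im[t:b,l:r]
    cv2.imwrite(f'pics/{n}.png',cv2.resize(im,None,fx=s,fy=s))
def ray(c,u,v,z):
    i=camera_info(c); T=np.array(i['cam_to_world'])
    d=T[:3,:3]@np.array([(u-i['cx'])/i['fx'],-(v-i['cy'])/i['fy'],-1]); o=T[:3,3]
    return o+d*(z-o[2])/d[2]
def proj(c,p):
    i=camera_info(c); q=np.linalg.inv(np.array(i['cam_to_world']))@np.append(p,1)
    return i['cx']+i['fx']*q[0]/-q[2], i['cy']-i['fy']*q[1]/-q[2]
E
python3 - <<'E'
from h import *
print(read_state())
for c in('scene','side'):
    save(c,c+'0'); print(camera_info(c))
    for n in('battery_case','battery_press','rubber_block','fuse_case','spanner_10','steel_offcut','driver_yellow'):
        print(c,n,[(np.round(d['bbox']),round(d['confidence'],2)) for d in spot_in(n,c)[:4]])
E
```

```text
{'t': 0.0, 'qpos': array([ 6.15811686e+01,  1.24763866e+01,  9.25274525e+01, -8.20853937e-04,
        7.51338483e+01, -6.42814166e+00]), 'joint_velocities': array([ 0.11945725, -0.02759446, -0.03707386,  0.01004213,  0.07119449,
       -0.05090001]), 'effort': array([ 1.80271905e-03, -3.96838474e+01, -3.03856659e+01,  9.57683528e-05,
        9.58021497e-03, -8.02671423e-06]), 'position': array([0.23362394, 0.57881597, 0.22998166]), 'eef_rot': array([-1.79985373e+02,  1.36910511e-01,  6.80095393e+01]), 'contact_force': array([-0.42574239,  0.37258468,  0.16060783]), 'wrist_torque': array([-0.00296178,  0.05687163,  0.01683653]), 'gripper_width': 0.08503447587512748}
{'fx': 521.6757663448989, 'fy': 521.6757663448989, 'cx': 313.8751003215469, 'cy': 239.44414908534526, 'cam_to_world': array([[ 0.55413562,  0.42621481, -0.71503472, -0.29332955],
       [-0.83229569,  0.29890269, -0.46684158, -0.57246054],
       [ 0.014751  ,  0.85381387,  0.52036937,  0.6593611 ],
       [ 0.        ,  0.        ,  0.        ,  1.        ]])}
scene battery_case [(array([337., 220., 448., 294.]), 0.85)]
s
[... 526 characters left out ...]
 241.5071584151406, 'cam_to_world': array([[-0.93325944,  0.13303482, -0.33365935,  0.14945342],
       [-0.35894156, -0.3808278 ,  0.85213329,  0.88452122],
       [-0.01370336,  0.91502564,  0.40316286,  0.51855555],
       [ 0.        ,  0.        ,  0.        ,  1.        ]])}
side battery_case [(array([252., 198., 315., 267.]), 0.84)]
side battery_press [(array([279., 207., 314., 225.]), 0.73)]
side rubber_block [(array([284., 209., 302., 216.]), 0.64)]
side fuse_case [(array([180., 278., 271., 352.]), 0.65)]
side spanner_10 []
side steel_offcut [(array([258., 270., 285., 286.]), 0.76)]
side driver_yellow [(array([326., 355., 350., 382.]), 0.69), (array([279., 211., 312., 228.]), 0.26)]
```

View pics/scene0.png

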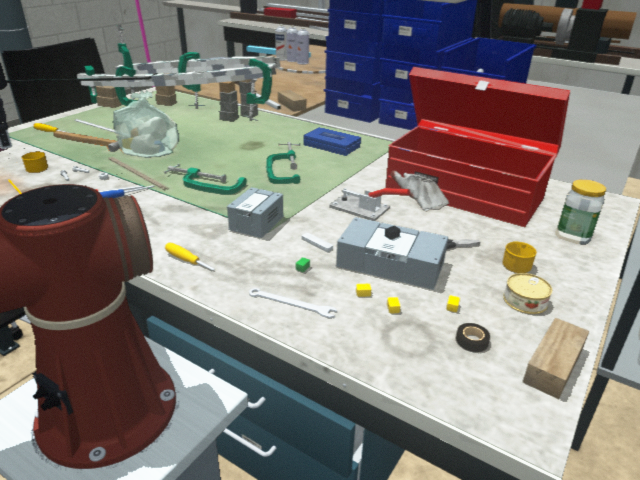

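View pics/side0.png

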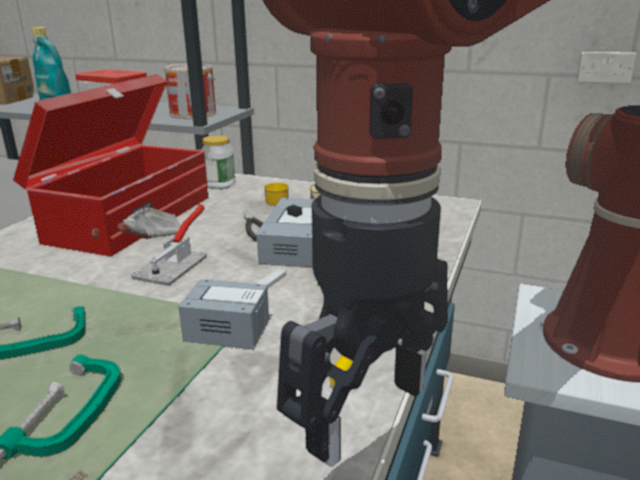

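The candidates for the block are black on the wide hatch (393,232), green (303,265), and yellow (364,290), (394,305) and (454,303). I choose the black one on the hatch and check it in a close crop.

```bash
python3 - <<'E'
from h import *
save('scene','crop1',(325,205,485,305),5)
print(ray('scene',393,236,.082))
for u,v in((360,219),(447,240),(339,251),(442,264)): print(u,v,ray('scene',u,v,.07))
E
```

```text
[ 0.61006265 -0.18652394  0.082     ]
360 219 [ 0.65421787 -0.08096718  0.07      ]
447 240 [ 0.68149562 -0.28304755  0.07      ]
339 251 [ 0.50800852 -0.11270497  0.07      ]
442 264 [ 0.58612447 -0.30964327  0.07      ]
```

View pics/crop1.png

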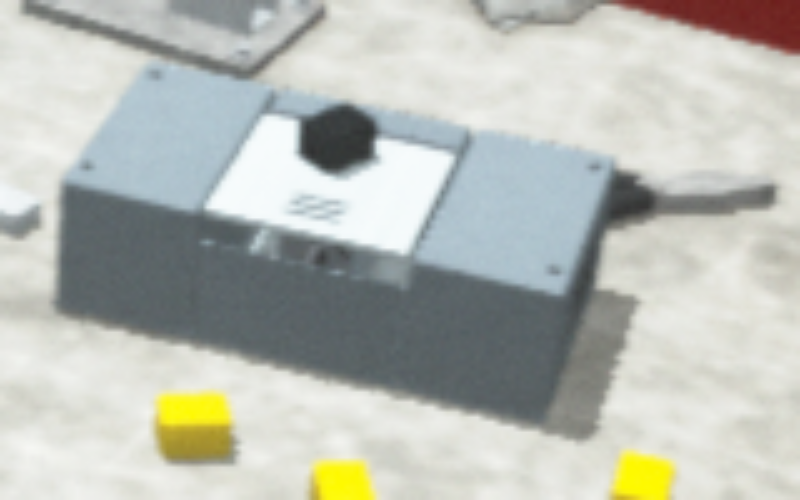

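The crop shows the black block on the white hatch at about (393,233), with the ribs at (388.6,246.4). The case corners are clear, so I fit its pose.

```bash
cat >> h.py <<'E'
def case(x,p): 
    c,s=np.cos(x[2]),np.sin(x[2]); p=np.array(p); return np.array([x[0]+c*p[0]-s*p[1],x[1]+s*p[0]+c*p[1],p[2]])
E
python3 - <<'E'
from h import *
from scipy.optimize import least_squares
P=[(-.06,.11,.07),(-.06,-.11,.07),(.06,-.11,.07),(.06,.11,.07),(-.041,0,.0715),(-.06,.044,.0715),(-.06,-.044,.0715),(-.06,-.11,0)]
C=np.array([(62,185),(562,295),(613,160),(148,65),(318,207),(205,212),(412,255),(545,420)])/5+[325,205]
f=lambda x:np.ravel([np.array(proj('scene',case(x,p)))-c for p,c in zip(P,C)])
r=least_squares(f,[.6,-.2,-.2]);x=r.x;print(x,np.degrees(x[2]),np.round(r.fun,1))
print('press',case(x,(-.041,0,.0715)))
b=ray('scene',325+338/5,205+121/5,.0915); d=ray('scene',325+337/5,205+140/5,.0815)  # top centre / centre
R=lambda w:(np.cos(x[2])*(w[0]-x[0])+np.sin(x[2])*(w[1]-x[1]),-np.sin(x[2])*(w[0]-x[0])+np.cos(x[2])*(w[1]-x[1]))
print(b,R(b),d,R(d))
print(camera_info('wrist'))
E
```

```text
[ 0.6196789  -0.18351548  0.20883116] 11.965143901729228 [-0.8 -0.7  1.3 -0.4  0.8 -1.4 -0.8 -1.3 -0.1  0.7 -0.  -0.3 -0.6  0.
  0.1  2.2]
press [ 0.57956967 -0.19201546  0.0715    ]
[ 0.62071241 -0.17932124  0.0915    ] (np.float64(0.001880586248929463), np.float64(0.0038888515141014077)) [ 0.62162558 -0.17941967  0.0815    ] (np.float64(0.0027535180970659203), np.float64(0.0036032463705424))
{'fx': 369.2789110767203, 'fy': 369.2789110767203, 'cx': 319.18810606906743, 'cy': 239.88904745756054, 'T_tool_cam': array([[ 9.99998525e-01, -6.85091589e-04,  1.57514801e-03,
         2.15867509e-04],
       [-1.94484734e-04, -9.56280205e-01, -2.92451931e-01,
        -7.44936236e-02],
       [ 1.70663922e-03,  2.92451193e-01, -9.56278927e-01,
        -1.42695602e-01],
       [ 0.00000000e+00,  0.00000000e+00,  0.00000000e+00,
         1.00000000e+00]])}
```

Emit:
move_arm:
  steps: [0.045,-0.085,0.01,0,0,0.1,0.09,-0.17,0.02,0,0,0.2,0.135,-0.255,0.02,0,0,0.3,0.18,-0.34,0.02,0,0,0.4,0.2,-0.38,0.02,0,0,0.5,0.22,-0.42,0.02,0,0,0.593,0.24,-0.46,0.02,0,0,0.593,0.26,-0.5,0.02,0,0,0.593]
  hand: -1
  grip_force: 20

```text
t: 1.65
position: [0.4198, 0.224, 0.2498]
eef_rot: [179.9, -0.0, 102.0]
contact_force: [1.2, 0.2, -0.2]
gripper_width: 0.0001
```

Emit:
move_arm:
  steps: [0.02,-0.04,0,0,0,0,0.04,-0.08,-0.02,0,0,0,0.06,-0.12,-0.04,0,0,0,0.08,-0.15,-0.06,0,0,0,0.1,-0.18,-0.075,0,0,0,0.117,-0.211,-0.091,0,0,0,0.117,-0.211,-0.091,0,0,0,0.117,-0.211,-0.091,0,0,0]

```text
t: 2.45
position: [0.5359, 0.0142, 0.1577]
eef_rot: [-179.9, -0.1, 101.9]
contact_force: [0.3, 0.1, 0.1]
gripper_width: -0.0001
```

```bash
cat >> h.py <<'E'
from scipy.spatial.transform import Rotation as Ro
def wT():
    s=read_state(); T=np.eye(4); T[:3,:3]=Ro.from_euler('xyz',s['eef_rot'],degrees=True).as_matrix(); T[:3,3]=s['position']
    return T@np.array(camera_info('wrist')['T_tool_cam'])
def wray(u,v,z,T=None):
    T=wT() if T is None else T; i=camera_info('wrist')
    d=T[:3,:3]@np.array([(u-i['cx'])/i['fx'],-(v-i['cy'])/i['fy'],-1]); o=T[:3,3]
    return o+d*(z-o[2])/d[2]
X=np.array([.6197,-.1835,.2088])
def loc(w): a=w[:2]-X[:2]; c,s=np.cos(X[2]),np.sin(X[2]); return np.round([c*a[0]+s*a[1],-s*a[0]+c*a[1]],4)
E
python3 - <<'E'
from h import *
s=read_state(); print(s['t'],s['position'],s['eef_rot'],s['gripper_width'],loc(s['position']),s['contact_force'])
save('wrist','w1')
E
```

```text
2.45 [0.53591216 0.01421311 0.15774318] [-1.79918832e+02 -5.24219651e-02  1.01874494e+02] -9.163953525891414e-05 [-0.041   0.2108] [0.29749975 0.11482381 0.08163815]
```

View pics/w1.png

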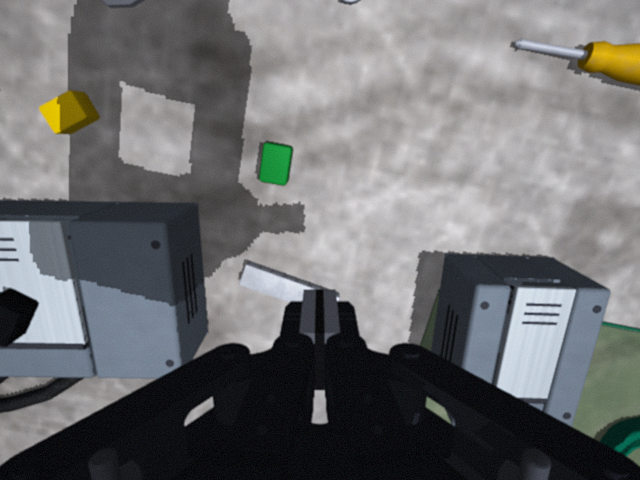

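The black block sits at left (15,318) on the wide hatch and the narrow case is at right, clear of the gripper. Next I go to the left of the block.

Emit:
move_arm:
  steps: [0.02,-0.04,0,0,0,0,0.04,-0.08,0,0,0,0,0.06,-0.12,0,0,0,0,0.075,-0.142,0,0,0,0,0.075,-0.142,0,0,0,0,0.075,-0.142,0,0,0,0]

```text
t: 3.1
position: [0.6113, -0.1263, 0.159]
eef_rot: [180.0, -0.0, 102.0]
contact_force: [-0.2, 0.8, 0.1]
gripper_width: -0.0003
```

```bash
python3 - <<'E'
from h import *
s=read_state(); print(s['t'],s['position'],s['eef_rot'],loc(s['position']))
T=wT();np.save('T.npy',T);save('wrist','w2')
print([(d['bbox'],d['confidence']) for d in spot_in('rubber_block','wrist')[:3]])
print([(d['bbox'],d['confidence']) for d in spot_in('battery_press','wrist')[:3]])
E
```

```text
3.1 [ 0.61134633 -0.12627907  0.15901359] [ 1.79961284e+02 -2.16110472e-02  1.02013266e+02] [0.0037 0.0577]
[([252.5, 19.9, 296.1, 68.8], 0.95), ([207.1, 224.1, 266.8, 279.4], 0.9), ([456.9, 77.3, 507.9, 122.8], 0.82)]
[([160.6, 147.6, 300.4, 282.0], 0.57), ([209.2, 220.3, 264.9, 278.2], 0.45)]
```

View pics/w2.png

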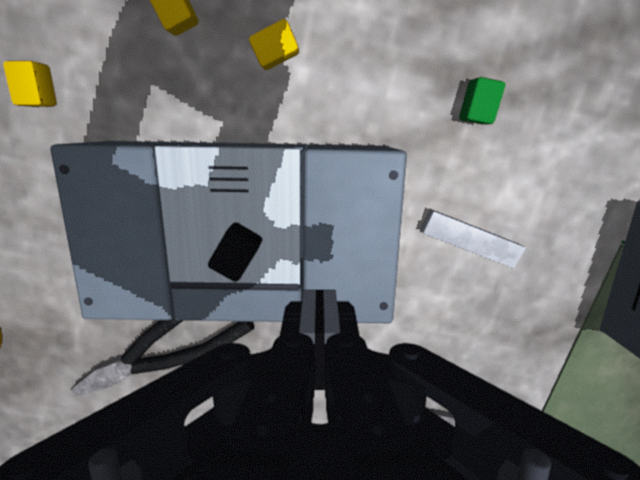

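```bash
python3 - <<'E'
from h import *
T=np.load('T.npy')
for n,u,v,z in(('block',235,251,.0865),('ribs',229,180,.0715),('FL',407,151,.07),('FR',52,146,.07),('BL',391,323,.07),('BR',82,319,.07),('hatch FL',301,149,.0715),('hatch FR',155,146,.0715)):
    w=wray(u,v,z,T); print(n,w.round(4),loc(w))
E
```

```text
block [ 0.6206 -0.1773  0.0865] [0.0022 0.0058]
ribs [ 0.581  -0.1902  0.0715] [-0.0393  0.0015]
FL [ 0.541  -0.0866  0.07  ] [-0.0569  0.1111]
FR [ 0.5832 -0.2989  0.07  ] [-0.0596 -0.1053]
BL [ 0.657 -0.065  0.07 ] [0.0611 0.1082]
BR [ 0.6994 -0.2781  0.07  ] [ 0.0584 -0.109 ]
hatch FL [ 0.5533 -0.1501  0.0715] [-0.0581  0.0465]
hatch FR [ 0.5699 -0.2368  0.0715] [-0.0597 -0.0418]
```

Both views agree to about 2 mm: the block is at case (2, 6) mm and the ribs at world (0.581,-0.190). I descend and push right (-y).

Emit:
move_arm:
  steps: [0,0,-0.03,0,0,0,0,0,-0.06,0,0,0,0,0,-0.075,0,0,0,0,0,-0.082,0,0,0,0,0,-0.082,0,0,0,0,0,-0.082,0,0,0]

```text
t: 3.85
position: [0.6122, -0.1273, 0.0776]
eef_rot: [179.9, 0.1, 102.0]
contact_force: [-0.3, 0.1, 0.7]
gripper_width: 0.0
```

Emit:
move_arm:
  steps: [0.0015,-0.007,0,0,0,0,0.003,-0.014,0,0,0,0,0.0045,-0.021,0,0,0,0,0.006,-0.028,0,0,0,0,0.0074,-0.035,0,0,0,0,0.0089,-0.042,0,0,0,0,0.0104,-0.049,0,0,0,0,0.0119,-0.056,0,0,0,0]

```text
t: 4.65
position: [0.6231, -0.1839, 0.0762]
eef_rot: [-180.0, -0.0, 102.0]
contact_force: [0.6, 0.4, -0.1]
gripper_width: 0.0001
```

```bash
python3 - <<'E'
from h import *
s=read_state(); print(s['t'],s['position'],s['eef_rot'],loc(s['position']),s['contact_force'])
save('wrist','w3')
E
```

```text
4.65 [ 0.62314499 -0.1839094   0.07618334] [-1.79994196e+02 -5.83457135e-03  1.01977867e+02] [ 0.0033 -0.0011] [ 0.55713035  0.40346667 -0.05645954]
```

View pics/w3.png

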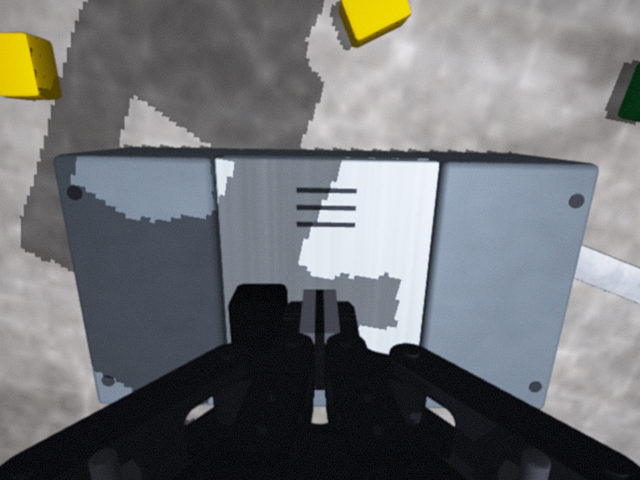

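The block is flat against the finger's left side (230–287, 285) and aligned. Pushing another 46 mm puts it fully on the fixed top.

Emit:
move_arm:
  steps: [0.0015,-0.007,0,0,0,0,0.003,-0.014,0,0,0,0,0.0044,-0.021,0,0,0,0,0.0059,-0.028,0,0,0,0,0.0074,-0.035,0,0,0,0,0.0087,-0.041,0,0,0,0,0.0097,-0.0455,0,0,0,0,0.0097,-0.0455,0,0,0,0]

```text
t: 5.5
position: [0.6329, -0.2295, 0.0763]
eef_rot: [180.0, 0.0, 101.9]
contact_force: [-0.5, -0.4, -0.5]
gripper_width: -0.0001
```

Emit:
move_arm:
  steps: [-0.0015,0.007,0,0,0,0,-0.003,0.014,0.01,0,0,0,-0.004,0.02,0.04,0,0,0,-0.025,0.03,0.06,0,0,0,-0.05,0.038,0.06,0,0,0,-0.051,0.038,0.06,0,0,0]

```text
t: 6.1
position: [0.5797, -0.1887, 0.1373]
eef_rot: [-179.9, -0.0, 102.1]
contact_force: [-1.2, 0.2, -0.9]
gripper_width: -0.0
```

```bash
python3 - <<'E'
from h import *
s=read_state(); print(s['t'],s['position'],s['eef_rot'],loc(s['position']),s['contact_force'])
T=wT();np.save('T.npy',T);save('wrist','w4')
E
```

```text
6.1 [ 0.57970894 -0.18867026  0.13734635] [-1.79948032e+02 -4.94367963e-02  1.02058450e+02] [-0.0402  0.0032] [-1.19914611  0.21548886 -0.8614408 ]
```

View pics/w4.png

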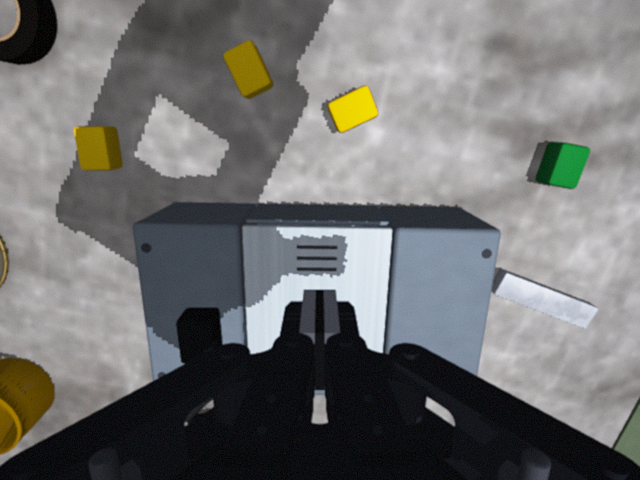

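The block (178–221, 335) lies on the right fixed top, clear of the hatch edge at column 244. The ribs are at (317,258).

```bash
python3 - <<'E'
from h import *
T=np.load('T.npy')
for n,u,v,z in(('ribs',317,258,.0715),('block near edge top',221,310,.09),('far',178,310,.09),('hatchedge',244,310,.0715)):
    w=wray(u,v,z,T); print(n,w.round(4),loc(w))
E
```

```text
ribs [ 0.5804 -0.1899  0.0715] [-0.0397  0.0019]
block near edge top [ 0.6163 -0.2382  0.09  ] [-0.0147 -0.0528]
far [ 0.6214 -0.2623  0.09  ] [-0.0147 -0.0774]
hatchedge [ 0.6239 -0.2275  0.0715] [-0.0051 -0.0439]
```

Emit:
move_arm:
  steps: [0,-0.001,-0.02,0,0,0,0,-0.001,-0.04,0,0,0,0,-0.001,-0.055,0,0,0,0,-0.001,-0.06,0,0,0,0,-0.001,-0.06,0,0,0]

```text
t: 6.65
position: [0.5813, -0.1914, 0.0749]
eef_rot: [-179.9, -0.1, 102.0]
contact_force: [0.4, 1.0, 0.5]
gripper_width: -0.0
```

Emit:
move_arm:
  steps: [0,0,-0.002,0,0,0,0,0,-0.004,0,0,0,0,0,-0.006,0,0,0,0,0,-0.008,0,0,0,0,0,-0.01,0,0,0,0,0,-0.011,0,0,0,0,0,-0.0115,0,0,0,0,0,-0.0115,0,0,0]

```text
t: 7.45
position: [0.5827, -0.1921, 0.0653]
eef_rot: [179.9, 0.1, 102.0]
contact_force: [2.9, -0.7, 3.5]
gripper_width: -0.0
```

Emit:
move_arm:
  steps: [0,0,-0.0005,0,0,0,0,0,-0.001,0,0,0,0,0,-0.001,0,0,0]

```text
t: 7.75
position: [0.5828, -0.1922, 0.0652]
eef_rot: [179.9, 0.1, 102.0]
contact_force: [0.1, 1.6, 7.1]
gripper_width: -0.0002
```

Emit:
move_arm:
  steps: [0,0,-0.0005,0,0,0,0,0,-0.001,0,0,0,0,0,-0.001,0,0,0]

```text
t: 8.05
position: [0.5829, -0.1922, 0.0651]
eef_rot: [179.9, 0.1, 102.0]
contact_force: [-1.3, 1.8, 12.0]
gripper_width: 0.0001
```

At the hard stop (12 N), so I let go straight up.

Emit:
move_arm:
  steps: [0,0,0.01,0,0,0,0,0,0.03,0,0,0,0,0,0.06,0,0,0,0,0,0.1,0,0,0,0,0,0.14,0,0,0,-0.03,0,0.16,0,0,0,-0.07,0.02,0.16,0,0,0,-0.1,0.04,0.16,0,0,0]

```text
t: 8.85
position: [0.4794, -0.1513, 0.2226]
eef_rot: [-179.9, -0.1, 101.9]
contact_force: [0.0, 0.3, 0.6]
gripper_width: -0.0002
```

Emit:
move_arm:
  steps: [0,0.04,0,0,0,0,0,0.08,0,0,0,0,0,0.08,0,0,0,0,0,0.08,0,0,0,0,0,0.08,0,0,0,0,0,0.08,0,0,0,0,0,0.08,0,0,0,0,0,0.08,0,0,0]

```text
invalid input
```

```bash
python3 - <<'E'
from h import *
s=read_state(); print(s['t'],s['position'],s['contact_force'])
a=read_camera('scene')[180:330,150:490,::-1]
cv2.imwrite('pics/end.png',cv2.resize(a,None,fx=2.3,fy=2.3))
E
```

```text
8.85 [ 0.47944104 -0.15129844  0.22262962] [0.04102278 0.28846973 0.55743429]
```

View pics/end.png

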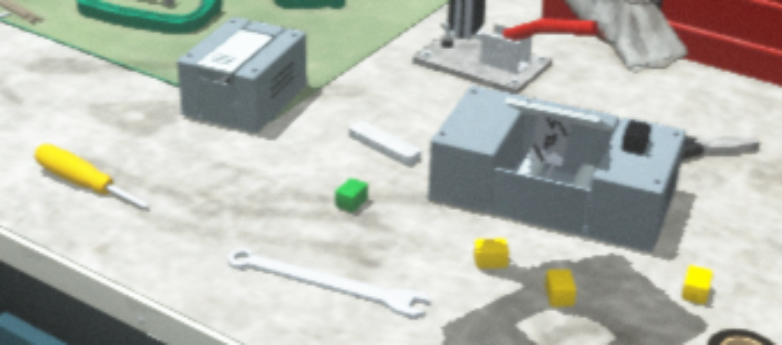

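The hatch is up, the block is on the right top at crop (637,137), the narrow hatch is shut and the tools look untouched. I wait a second (the second call was refused), check once more, then hand in.

Emit:
move_arm:
  steps: [0,0.03,0,0,0,0,0,0.06,0,0,0,0,0,0.06,0,0,0,0,0,0.06,0,0,0,0,0,0.06,0,0,0,0,0,0.06,0,0,0,0,0,0.06,0,0,0,0,0,0.06,0,0,0,0]

```text
t: 9.7
position: [0.4818, -0.0923, 0.2227]
eef_rot: [-180.0, -0.0, 101.9]
contact_force: [0.3, 0.2, 0.4]
gripper_width: 0.0001
```

```bash
python3 - <<'E'
from h import *
s=read_state(); print(s['t'],s['position'],s['contact_force'])
a=read_camera('scene')[180:330,150:490,::-1]
cv2.imwrite('pics/end2.png',cv2.resize(a,None,fx=2.3,fy=2.3))
E
```

```text
9.7 [ 0.48178101 -0.09228277  0.22269707] [0.29234289 0.16088996 0.43900318]
```

View pics/end2.png

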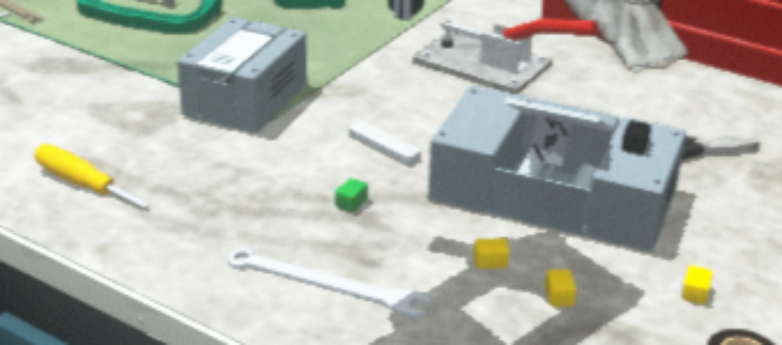

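The hatch shows as a thin edge-on strip, which fits 0.6 rad from this camera angle. Nothing has changed since the last picture.

```bash
python3 -c "
from rig import hand_in; print(hand_in())"
```

```text
the job is handed in; nothing more can be done
None
```

The job is done and handed in at about 9.8 s. With the shut fingertips I pushed the black block right, off the hatch onto the fixed top of the wide case. I then pressed the hatch once at the ribs to its stop (about 12 N) and let go straight up.

- **Block:** it lies about 7 mm clear of the seam at the hatch's edge, measured from the wrist picture taken just before the press.
- **Hatch:** two scene pictures 0.8 s apart show it up and still. It appears edge-on, which fits 0.6 rad, but I did not measure its angle.
- **Everything else:** the narrow case's hatch is shut, and the spanner, offcut and screwdriver look unmoved. At hand-in the arm stood clear at about 0.22 m height, with force readings at noise level.

One move call was refused for a malformed row and did nothing; I sent a corrected one. No check failed or disagreed.

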